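# Put the leaf paddle away in the rotary tool sorter

### The arm

A 6-joint arm with a two-finger parallel gripper is mounted at the origin on the work surface. World frame = base frame: x ahead of the robot, y to its left, z up, the work surface at z = 0. Lengths are in mm, angles in rad, forces in N, time in s.
With the tool pointing down it reaches from about 325 to 850 mm from the base axis. Payload 4.4 kg.
Tool frame: the origin (TCP) lies midway between the tips of the shut fingers; the grasp point (between the pads) lies 19 mm behind it; z points along the fingers, x is the direction in which the jaws open and shut, and the axes are right-handed (so a half turn about z gives the same grasp; the last joint's range is limited). The gripper opens to 94 mm and grips with 3 to 60 N. Pads are 16 mm wide; open, the fingers measure 119 mm over their backs; the gripper's body (75 mm by 177 mm) begins 78 mm behind the grasp point.
Start: joints at [-1.446, 0.207, 1.542, -0, 1.393, -0.15], TCP at [156.016, -553.431, 205.447] pointing down, gripper open.
Joint ranges: [-2.73, 2.73], [-0.86, 2.22], [0.23, 2.46], [-1.11, 4.25], [0.08, 2.63], [-2.82, 2.82]. Speed limits (rad/s): [2.79, 2.79, 3.14, 3.14, 3.14, 3.14].

### API

Orientations are given as a 3x3 rotation matrix whose columns are the frame's x, y, z axes.
In Python, from bench import robot gives the robot as it stands. The module is installed in compiled form; this text tells all that it offers.
- The arm moves only by the tool jog_arm, never from a script. Its argument "rows" is a list of rows, each a list of 2 entries, a list of its own where there are three numbers: the shift along the world's x, y, z in m, then the turn, a rotation vector about the world's x, y, z in degrees. In form: [[[tx, ty, tz], [ax, ay, az]], ...]. A call has exactly 5 rows; each row is the pose to reach, as a shift and turn from the pose measured when the call began; what a row does not reach only later rows make up. A row lasts 1/10 s, in which the tool goes at most 50 mm and 8.59 degrees, less where a joint would pass 70% of its speed; a pose out of reach is approached as far as the arm can. A call with a gripper value outside its range is refused whole. "claw" is the closure, from -1 (fully open) to 1 (shut), set as the call begins (left out, the last holds). The fingers move at their own pace and stop on an object; "squeeze" is the grip in N (left out, the last holds). Time passes only in rows, so rows that repeat a pose let the fingers close, or fill a call up. It gives the time, the measured TCP pose, the force and the opening at its end, in the units of the state.
- robot.get_obs(): the state, without advancing time (a new reading comes with each control period).
- robot.camera(name): name is "side" or "top" or "wrist"; returns a dict with "image" (384x512x3 uint8, red, green, blue), "intrinsics" (3x3 intrinsics, pixels), "world_to_cam" (4x4, takes a point from world to camera coordinates). Camera axes: x right, y down, z forward; pixel columns grow to the right and rows downward; lengths in mm; the calibration is good to about 2 mm. The wrist camera is an equidistant fisheye: a pixel r from the principal point sees the ray r / f radians off the axis. A picture is of the moment at which its call begins. There is no depth.
- robot.hand_in(): hands the job in, once; it reports no verdict.
The state is a dict: "t": time; "joints": joint angles; "qd": joint speeds; "joint_efforts": joint torques, N m; "position": TCP position; "ee_rot": TCP orientation; "contact_force": force on the tool from outside, world axes, zero at the start; "ft_torque": the same for the moment, N m; "grip_width": opening from 0.0 (shut) to 1.0 (fully open).
Only numpy, scipy, OpenCV 4.12 (cv2) and the standard library are available. Lean on these libraries where they do the work, as an engineer would, in place of code of your own. Each camera call takes 0.05 s, during which the arm holds its last target. There are 200 camera calls.

### The job

Turn the sorter's wheel so that the green bin faces the opening squarely, and only then put the green-handled paddle away in that bin: lying flat on the bin's floor, white head in under the round overhang at the hub and handle outwards. The paddle is tucked handle-first under the low steel riser, so draw it out by its head, put it down and take it again by the handle. Leave everything else on the table where it stands and the wheel at rest.

Things in the scene. Friction and masses are not known exactly. Their poses are not given: they have to be found in the camera images.
- sorter: Rotary tool sorter, fixed on the table: a wheel of five bins (wheel) under a fixed white cover (cover) with one loading opening. Origin on the wheel's vertical axis at table height; its own -x axis points out through the middle of the opening. Hub column of radius 26 between wheel and cover. A black dash on the table marks the middle of the opening.
- cover (a point): Centre of the cover's top, 86 above the table. Cover: radius 165, 6 thick, its edge skirt hanging to 48 above the table. The opening is the sector about 45 degrees to either side of -x: no skirt, and only a round overhang of radius 85 (underside 80 above the table), under which a paddle's head slides in. On top a tray of flowers, radius 80, to 175 above the table.
- wheel (a joint): Wheel angle, rad, counter-clockwise from above; 0: green bin in mid-opening. Turns freely both ways; light friction (1 N at the rim); stays where left. Radius 210, floor 20 above the table; five open wedge bins of 72 degrees (counter-clockwise green, red, yellow, blue, orange: floor and lip coloured). Radial dividers 5 thick, to 44 above the table; rim lip at radius 203 to 209, to 32.
- green_pin (a point): Top of a steel turning pin, 16 diameter, 92 above the table, on radius 203, 36 degrees counter-clockwise of the green bin's middle line. Five such pins stand on the wheel, 72 degrees apart, one at the outer end of each divider; push or pinch them to turn the wheel.
- green_bin (a point): Point on the floor of the green bin, on its middle line, 130 from the wheel axis. Turns with the wheel: its +x axis points inwards to the hub.
- loading_mark (a point): Fixed point in the loading opening, 130 from the axis on the opening's middle line, at the height of the bin floor. green_bin coincides with it when the green bin is squarely in the opening.
- paddle: Green-handled leaf-veining paddle, the part to put away: 140 long, lying flat. Origin at the centre of its underside, +x towards the white head, z up. Handle (green) from x = -70 to +12, 24 wide, 20 high; head (white) from x = +12 to +70, 44 wide narrowing to 30 over its last 15, 18 high. 110 g or so. It starts with its handle under the riser and only its head (about 65) sticking out at the front.
- paddle_head (a point): Tip of the paddle's white head, on its middle line, 70 from the origin.
- paddle_tail (a point): End of the paddle's green handle, on its middle line, 70 from the origin.
- riser: Low steel riser shelf fixed on the table, 130 x 130, top 50 above the table, underside 42; open only at its front (-x side), closed at the sides and the back by 5 mm sheets. Origin at table height under its centre. Two small tins stand on it, in its rear half.
- tin_a: Bystander, to be left alone: tin, yellow band, 60 tall, on the riser. Origin at the centre of its underside.
- tin_b: Bystander, to be left alone: small jar, red band, 50 tall, on the riser. Origin at the centre of its underside.
- tape_roll: Bystander, to be left alone: roll of green tape. Origin at the centre of its underside.
- blue_paddle: Bystander, to be left alone: blue-handled paddle like the green one. Origin at the centre of its underside.
- jar: Bystander, to be left alone: jar. Origin at the centre of its underside.
- brush_crock: Bystander, to be left alone: white pot of brushes. Origin at the centre of its underside.
- bowl: Bystander, to be left alone: steel bowl. Origin at the centre of its underside.
Not all that is in view belongs to the job. Leave any turquoise look-alike of the paddle alone.

How it is judged:
By the outcome, as a careful person would: the job done as asked, in the order asked, and still so for the second after the job is handed in, with the robot touching nothing.
It also fails if it takes over 72 s, if anything falls off the work surface, if the arm or the gripper's body presses on something with over 40 N, if the wrist force passes 120 N, or if a joint passes its speed limit or range.

## Working session

There is one attempt and no reset: what is moved stays moved. The work goes in short steps, Python scripts to look and compute and a tool call to move; the robot and the scene stay as the last step left them, time stands still between calls to the robot, and variables do not carry over. Pictures are saved under pics/ and viewed, about 8 in all and at most 12, crops included, and the job is handed in when it is done.

Besides the shell and the picture viewer there is one more tool, called after "Emit:" in YAML: its name, and indented under it one key for each argument. jog_arm: Moves the arm, as the interface text tells. Its arguments: {"type":"object","properties":{"rows":{"type":"array"},"claw":{"type":"number"},"squeeze":{"type":"number"}},"required":["rows"]}

```bash
mkdir -p pics; cat > h.py <<'E'
import numpy as np, cv2
from bench import robot
def snap(n,f):
    c=robot.camera(n); cv2.imwrite('pics/'+f+'.png',c['image'][:,:,::-1]); np.savez('pics/'+f+'.npz',K=c['intrinsics'],T=c['world_to_cam']); return c
def ray(f,u,v,fish=False):
    d=np.load('pics/'+f+'.npz');K,T=d['K'],d['T']
    x=(u-K[0,2])/K[0,0];y=(v-K[1,2])/K[1,1]
    if fish:
        r=np.hypot(x,y);k=np.sin(r)/r if r>1e-9 else 1;p=np.array([x*k,y*k,np.cos(r)])
    else:p=np.array([x,y,1.])
    R=T[:3,:3];return -R.T@T[:3,3],R.T@p
def pt(f,u,v,z,fish=False):
    o,d=ray(f,u,v,fish);return np.round(o+d*(z-o[2])/d[2],1)
E
python3 - <<'E'
from h import *
a=snap('top','t0')['image'];b=snap('side','s0')['image'];snap('wrist','w0')
for f in('t0','s0'):
    d=np.load('pics/'+f+'.npz');print(d['K'],d['T'].round(3))
cv2.imwrite('pics/t0b.png',cv2.resize(a[:,:,::-1],(800,600),interpolation=cv2.INTER_CUBIC))
cv2.imwrite('pics/s0b.png',cv2.resize(b[:,:,::-1],(800,600),interpolation=cv2.INTER_CUBIC))
print(robot.get_obs())
E
```

```text
[[354.30361533   0.         256.06937672]
 [  0.         354.30361533 194.77452353]
 [  0.           0.           1.        ]] [[ 1.400000e-02 -1.000000e+00 -1.900000e-02  4.845000e+00]
 [-9.910000e-01 -1.200000e-02 -1.310000e-01  4.640140e+02]
 [ 1.310000e-01  2.100000e-02 -9.910000e-01  1.047244e+03]
 [ 0.000000e+00  0.000000e+00  0.000000e+00  1.000000e+00]]
[[375.13549815   0.         257.37766165]
 [  0.         375.13549815 195.2691358 ]
 [  0.           0.           1.        ]] [[-9.390000e-01 -3.440000e-01  2.100000e-02  4.138340e+02]
 [-2.530000e-01  6.460000e-01 -7.200000e-01  1.775420e+02]
 [ 2.340000e-01 -6.810000e-01 -6.940000e-01  1.151611e+03]
 [ 0.000000e+00  0.000000e+00  0.000000e+00  1.000000e+00]]
{'t': 0.15, 'joints': array([-1.44649975e+00,  2.07287408e-01,  1.54260322e+00, -3.21843335e-05,
        1.39350968e+00, -1.50488544e-01]), 'qd': array([-0.00085093, -0.00278047, -0.00403714, -0.00033115,  0.00029768,
       -0.00040826]), 'joint_efforts': array([-9.99253348e-05, -3.71315861e+01, -2.81814301e+01,  6.98535517e-02,
        3.27785849e-02, -9.68424479e-05]), 'position': array([ 155.92693933, -552.80365771,  204.5324008 ]), 'ee_rot': array([[ 2.71345388e-01, -9.62482008e-01, -2.55542549e-04],
       [-9.62480373e-01, -2.71345402e-01,  1.78978046e-03],
       [-1.79197179e-03, -2.39693985e-04, -9.99998366e-01]]), 'contact_force': array([ 0.71257924, -0.25515874,  0.08976658]), 'ft_torque': array([ 0.0176648 , -0.0146838 , -0.01056811]), 'grip_width': 1.0005169814793637}
```

View pics/t0b.png

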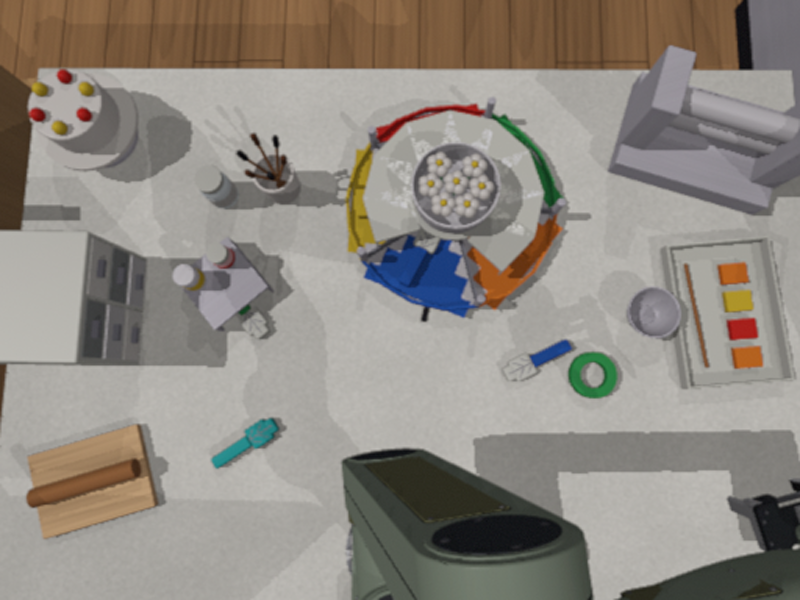

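View pics/s0b.png

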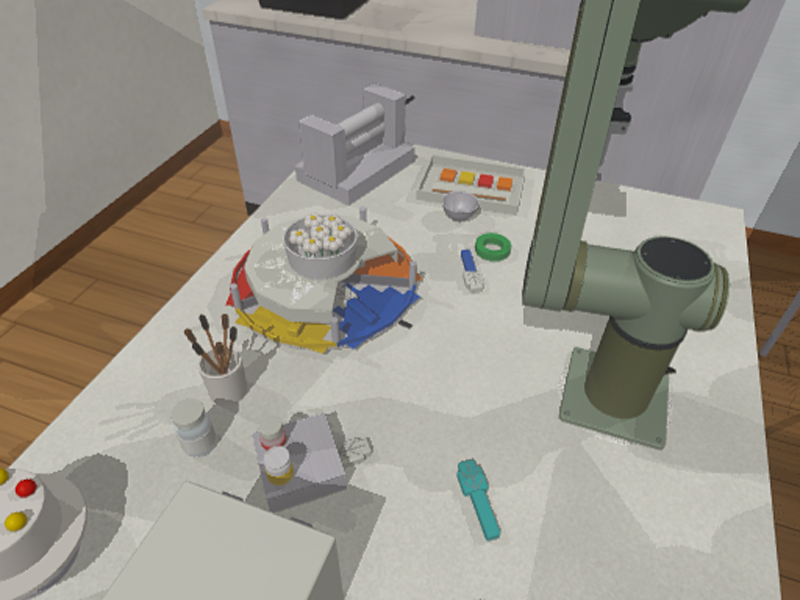

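Top view: wheel centre about (455,190), dash (426,313), green bin sector at upper right (535,160). The riser is at about (230,285), with the paddle head at (257,325). I'll enlarge crops of both.

```bash
python3 - <<'E'
from h import *
a=cv2.imread('pics/t0.png')
x=cv2.resize(a[55:215,212:372],(560,560),interpolation=cv2.INTER_CUBIC)  # 3.5x
y=cv2.resize(a[150:220,110:180],(240,240),interpolation=cv2.INTER_CUBIC)
b=cv2.imread('pics/s0.png');z=cv2.resize(b[255:325,155:250],(240,177),interpolation=cv2.INTER_CUBIC)
o=np.zeros((560,800,3),np.uint8);o[:,:560]=x;o[:240,560:]=y;o[300:477,560:]=z
cv2.imwrite('pics/c0.png',o)
E
```

```text
(no output)
```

View pics/c0.png

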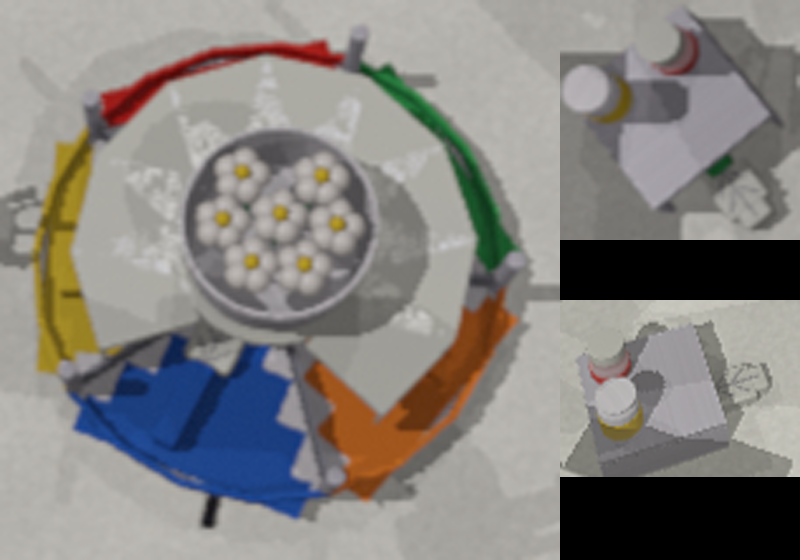

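Pins in the crop are at (358,36), (93,98), (67,367), (335,474) and (513,258). The dash is at (209,510). The riser's front edge runs (655,207)–(772,122), and the head is at about (745,200).

```bash
python3 - <<'E'
from h import *
from scipy.optimize import least_squares
P=np.array([pt('t0',u/3.5+212-.5,v/3.5+55-.5,92)[:2] for u,v in[(358,36),(93,98),(67,367),(335,474),(513,258)]])
th=lambda p:p[2]+np.arange(5)*2*np.pi/5
f=lambda p:(np.c_[p[0]+203*np.cos(th(p)),p[1]+203*np.sin(th(p))]-P).ravel()
r=least_squares(f,[*P.mean(0),-.3]);c=r.x;print(P,c,np.degrees(c[2]),r.fun.round(1))
D=pt('t0',209/3.5+211.5,510/3.5+54.5,0);d=D[:2]-c[:2];print('dash',D,np.hypot(*d),'opening dir deg',np.degrees(np.arctan2(d[1],d[0])),'green mid deg',np.degrees(c[2])-36)
g=lambda u,v,z:pt('t0',(u-560)/3.4286+109.5,v/3.4286+149.5,z)
print('riser',[g(*q,50) for q in[(655,207),(772,122),(683,10)]])
print('head',[g(*q,18) for q in[(745,230),(770,203),(714,200),(744,170)]],'handle',g(720,163,20))
E
```

```text
[[ 851.6 -158. ]
 [ 794.3   68.5]
 [ 558.9   85.2]
 [ 471.6 -136.6]
 [ 655.6 -285.7]] [ 6.66400000e+02 -8.53200000e+01 -3.74473916e-01] -21.455774912334313 [ 3.7 -1.6  1.1  2.9 -1.7  0.6 -1.7  0.3 -1.4 -2.3]
dash [451.4 -35.9   0. ] 220.60674604372372 opening dir deg 167.05482880372747 green mid deg -57.45577491233431
riser [array([411.6, 365.2,  50. ]), array([487.7, 266.2,  50. ]), array([587.7, 350.4,  50. ])]
head [array([394.7, 294.4,  18. ]), array([419.2, 273.1,  18. ]), array([421.3, 323.7,  18. ]), array([448.7, 298. ,  18. ])] handle [454.6 319.4  20. ]
```

The sorter axis is at about (666,-85), the opening faces 167°, and the green bin's middle is at -57.5°. The wheel therefore has to turn about -135.5°. I'll pinch the pin at 266.5° and carry it along the near side to 131°.

Emit:
jog_arm:
  rows:
    - [[0.033,0.018,0],[0,0,5]]
    - [[0.066,0.036,0],[0,0,10]]
    - [[0.1,0.054,0],[0,0,15]]
    - [[0.133,0.072,0],[0,0,20]]
    - [[0.166,0.09,0],[0,0,25]]
  claw: -1

```text
t: 0.65
position: [323.0, -461.7, 204.2]
ee_rot: [[0.655, -0.755, -0.001], [-0.755, -0.655, 0.002], [-0.002, -0.0, -1.0]]
contact_force: [0.5, -0.4, -0.8]
grip_width: 0.999
```

Emit:
jog_arm:
  rows:
    - [[0.033,0.018,0],[0,0,5]]
    - [[0.066,0.036,0],[0,0,10]]
    - [[0.1,0.054,0],[0,0,15]]
    - [[0.133,0.072,0],[0,0,20]]
    - [[0.166,0.09,0],[0,0,25]]

```text
t: 1.15
position: [490.1, -370.6, 203.7]
ee_rot: [[0.915, -0.404, -0.003], [-0.404, -0.915, 0.002], [-0.003, -0.001, -1.0]]
contact_force: [0.1, 0.3, 0.2]
grip_width: 1.0
```

Emit:
jog_arm:
  rows:
    - [[0.033,0.018,0],[0,0,5]]
    - [[0.066,0.036,0],[0,0,10]]
    - [[0.1,0.054,0],[0,0,15]]
    - [[0.133,0.07,0],[0,0,20]]
    - [[0.166,0.085,0],[0,0,21]]

```text
t: 1.65
position: [657.1, -284.4, 203.1]
ee_rot: [[0.999, -0.047, -0.004], [-0.047, -0.999, 0.001], [-0.004, -0.001, -1.0]]
contact_force: [0.5, -0.8, -0.4]
grip_width: 0.995
```

```bash
cat >> h.py <<'E'
def st():
    o=robot.get_obs();R=o['ee_rot'];print(o['t'],o['position'].round(1),'yaw',np.degrees(np.arctan2(R[1,0],R[0,0])).round(2),'z',R[:,2].round(3),'F',o['contact_force'].round(1),'w',round(o['grip_width'],3),'q',o['joints'].round(2));return o
E
python3 - <<'E'
from h import *
st();c=snap('wrist','w1');print(c['intrinsics'].round(1),c['world_to_cam'].round(3))
cv2.imwrite('pics/w1b.png',cv2.resize(c['image'][:,:,::-1],(800,600),interpolation=cv2.INTER_CUBIC))
E
```

```text
1.65 [ 657.1 -284.4  203.1] yaw -2.72 z [-0.004  0.001 -1.   ] F [ 0.5 -0.8 -0.4] w 0.995 q [-0.53  0.51  1.14 -0.    1.49 -0.48]
[[297.3   0.  257.2]
 [  0.  297.3 196.2]
 [  0.    0.    1. ]] [[ 9.99000e-01 -4.70000e-02 -4.00000e-03 -6.68843e+02]
 [-4.40000e-02 -9.70000e-01  2.41000e-01 -2.70822e+02]
 [-1.50000e-02 -2.41000e-01 -9.71000e-01  3.29826e+02]
 [ 0.00000e+00  0.00000e+00  0.00000e+00  1.00000e+00]]
```

View pics/w1b.png

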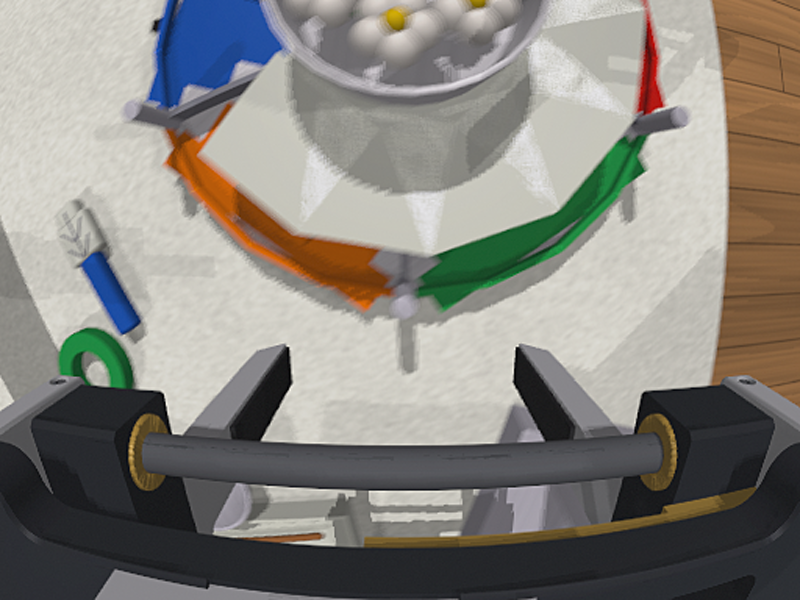

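The wrist view shows the target pin top at (403,303), with neighbouring pins at (132,110) and (680,117).

```bash
python3 - <<'E'
from h import *
for u,v in[(403,303),(132,110),(680,117)]: print(pt('w1',u/1.5625-.2,v/1.5625-.2,92,True))
E
```

```text
[ 657.1 -284.    92. ]
[ 474.6 -136.4   92. ]
[ 857.  -158.7   92. ]
```

Emit:
jog_arm:
  rows:
    - [[0,0,-0.03],[0,0,0]]
    - [[0,0,-0.065],[0,0,0]]
    - [[0,0,-0.1],[0,0,-0.5]]
    - [[0,0,-0.13],[0,0,-1]]
    - [[0,0,-0.14],[0,0,-1]]
  claw: -1

```text
t: 2.2
position: [658.3, -279.0, 56.9]
ee_rot: [[0.998, -0.062, -0.008], [-0.061, -0.998, 0.008], [-0.008, -0.007, -1.0]]
contact_force: [-0.6, 0.6, 0.0]
grip_width: 1.0
```

Emit:
jog_arm:
  rows:
    - [[0,0,0],[0,0,0]]
    - [[0,0,0],[0,0,0]]
    - [[0,0,0],[0,0,0]]
    - [[0,0,0],[0,0,0]]
    - [[0,0,0],[0,0,0]]
  claw: 1
  squeeze: 15

```text
t: 2.7
position: [659.3, -279.6, 58.8]
ee_rot: [[0.998, -0.061, -0.005], [-0.061, -0.998, 0.007], [-0.005, -0.006, -1.0]]
contact_force: [-0.4, -0.0, 0.2]
grip_width: 0.608
```

```bash
python3 - <<'E'
from h import *
st()
c=np.array([668,-85.]);a0=np.radians(-93.5)
for k in range(5):
    for i in range(1,6):
        b=a0-np.radians(27.1)*k;a=b-np.radians(27.1)*i/5
        print((203e-3*np.array([np.cos(a)-np.cos(b),np.sin(a)-np.sin(b)])).round(3),end=' ')
    print()
E
```

```text
2.7 [ 659.3 -279.6   58.8] yaw -3.52 z [-0.005  0.007 -1.   ] F [-0.4 -0.   0.2] w 0.608 q [-0.52  0.63  1.26  0.    1.25 -0.46]
[-0.019  0.002] [-0.038  0.006] [-0.056  0.012] [-0.074  0.019] [-0.091  0.028] 
[-0.016  0.011] [-0.031  0.023] [-0.045  0.036] [-0.057  0.051] [-0.068  0.066] 
[-0.009  0.017] [-0.017  0.034] [-0.024  0.052] [-0.028  0.071] [-0.031  0.09 ] 
[-0.001  0.019] [0.    0.038] [0.003 0.057] [0.008 0.076] [0.014 0.094] 
[0.008 0.017] [0.018 0.034] [0.029 0.05 ] [0.041 0.064] [0.055 0.077]
```

Emit:
jog_arm:
  rows:
    - [[-0.002,-0.004,0.002],[0,0,0]]
    - [[-0.002,-0.004,0.002],[0,0,0]]
    - [[-0.002,-0.004,0.002],[0,0,0]]
    - [[-0.002,-0.004,0.002],[0,0,0]]
    - [[-0.002,-0.004,0.002],[0,0,0]]

```text
t: 3.2
position: [656.9, -283.5, 60.6]
ee_rot: [[0.998, -0.061, -0.006], [-0.061, -0.998, 0.007], [-0.006, -0.006, -1.0]]
contact_force: [-0.7, -0.1, 0.3]
grip_width: 0.187
```

Emit:
jog_arm:
  rows:
    - [[0,0,0],[0,0,0]]
    - [[0,0,0],[0,0,0]]
    - [[0,0,0],[0,0,0]]
    - [[0,0,0],[0,0,0]]
    - [[0,0,0],[0,0,0]]

```text
t: 3.7
position: [657.0, -283.5, 60.6]
ee_rot: [[0.998, -0.061, -0.006], [-0.061, -0.998, 0.007], [-0.006, -0.006, -1.0]]
contact_force: [-1.8, -0.2, 0.3]
grip_width: 0.167
```

The pin is gripped (opening 15.7 mm), so I'll turn the wheel clockwise along the arc.

Emit:
jog_arm:
  rows:
    - [[-0.019,0.002,0],[0,0,-5.4]]
    - [[-0.038,0.006,0],[0,0,-10.8]]
    - [[-0.056,0.012,0],[0,0,-16.3]]
    - [[-0.074,0.019,0],[0,0,-21.7]]
    - [[-0.091,0.028,0],[0,0,-27.1]]

```text
t: 4.2
position: [565.8, -256.0, 60.6]
ee_rot: [[0.858, -0.513, -0.0], [-0.513, -0.858, 0.007], [-0.004, -0.006, -1.0]]
contact_force: [1.5, -0.1, -1.3]
grip_width: 0.167
```

Emit:
jog_arm:
  rows:
    - [[-0.016,0.011,0],[0,0,-5.4]]
    - [[-0.031,0.023,0],[0,0,-10.8]]
    - [[-0.045,0.036,0],[0,0,-16.3]]
    - [[-0.057,0.051,0],[0,0,-21.7]]
    - [[-0.068,0.066,0],[0,0,-27.1]]

```text
t: 4.7
position: [498.3, -189.6, 60.6]
ee_rot: [[0.526, -0.85, 0.006], [-0.85, -0.526, 0.006], [-0.003, -0.008, -1.0]]
contact_force: [4.8, 0.7, -3.4]
grip_width: 0.169
```

```bash
python3 - <<'E'
from h import *
p=st()['position'][:2]-[668,-85];print(np.hypot(*p),np.degrees(np.arctan2(p[1],p[0]))%360)
E
```

```text
4.7 [ 498.3 -189.6   60.6] yaw -58.26 z [ 0.006  0.006 -1.   ] F [ 4.8  0.7 -3.4] w 0.169 q [-0.53  0.28  1.77  0.01  1.08  0.48]
199.38894393007965 211.65531890795515
```

Emit:
jog_arm:
  rows:
    - [[-0.009,0.017,0],[0,0,-5.4]]
    - [[-0.017,0.034,0],[0,0,-10.8]]
    - [[-0.024,0.052,0],[0,0,-16.3]]
    - [[-0.028,0.071,0],[0,0,-21.7]]
    - [[-0.031,0.09,0],[0,0,-27.1]]

```text
t: 5.2
position: [469.2, -99.3, 60.6]
ee_rot: [[0.076, -0.997, 0.014], [-0.997, -0.076, 0.002], [-0.001, -0.014, -1.0]]
contact_force: [8.4, -1.4, -10.0]
grip_width: 0.17
```

Emit:
jog_arm:
  rows:
    - [[-0.001,0.019,0],[0,0,-5.4]]
    - [[0,0.038,0],[0,0,-10.8]]
    - [[0.003,0.057,0],[0,0,-16.3]]
    - [[0.008,0.076,0],[0,0,-21.7]]
    - [[0.014,0.094,0],[0,0,-27.1]]

```text
t: 5.7
position: [485.5, -5.7, 60.7]
ee_rot: [[-0.39, -0.921, 0.019], [-0.921, 0.39, -0.007], [-0.001, -0.02, -1.0]]
contact_force: [7.9, -5.8, -9.1]
grip_width: 0.166
```

```bash
python3 - <<'E'
from h import *
p=st()['position'][:2]-[668,-85];print(np.hypot(*p),np.degrees(np.arctan2(p[1],p[0]))%360)
E
```

```text
5.7 [485.5  -5.7  60.7] yaw -112.96 z [ 0.019 -0.007 -1.   ] F [ 7.9 -5.8 -9.1] w 0.166 q [-0.19  0.18  1.9  -0.    1.04  1.79]
198.93918136169046 156.51705276150602
```

Emit:
jog_arm:
  rows:
    - [[0.006,0.017,0],[0,0,-5.2]]
    - [[0.014,0.033,0],[0,0,-10.4]]
    - [[0.024,0.048,0],[0,0,-15.6]]
    - [[0.036,0.062,0],[0,0,-20.8]]
    - [[0.048,0.0735,0],[0,0,-26]]

```text
t: 6.2
position: [537.2, 65.2, 61.0]
ee_rot: [[-0.756, -0.654, 0.021], [-0.655, 0.756, -0.02], [-0.002, -0.029, -1.0]]
contact_force: [7.0, -10.6, -6.4]
grip_width: 0.166
```

Emit:
jog_arm:
  rows:
    - [[0,0,0],[0,0,0]]
    - [[0,0,0],[0,0,0]]
    - [[0,0,0],[0,0,0]]
    - [[0,0,0],[0,0,0]]
    - [[0,0,0],[0,0,0]]

```text
t: 6.7
position: [537.0, 64.9, 61.0]
ee_rot: [[-0.756, -0.654, 0.021], [-0.655, 0.756, -0.02], [-0.002, -0.029, -1.0]]
contact_force: [1.9, -0.3, -1.6]
grip_width: 0.168
```

```bash
python3 - <<'E'
from h import *
p=st()['position'][:2]-[667,-85];print(np.hypot(*p),np.degrees(np.arctan2(p[1],p[0]))%360)
c=snap('wrist','w2');a=snap('top','t2')['image']
o=np.zeros((600,800,3),np.uint8);o[:330,:440]=cv2.resize(c['image'],(440,330));o[40:600,240:800]=cv2.resize(a[55:215,212:372],(560,560),interpolation=cv2.INTER_CUBIC)
o[:330,:240]=cv2.resize(c['image'],(440,330))[:,:240]
cv2.imwrite('pics/c2.png',o[:,:,::-1])
E
```

```text
6.7 [537.   64.9  61. ] yaw -139.1 z [ 0.021 -0.02  -1.   ] F [ 1.9 -0.3 -1.6] w 0.168 q [-0.03  0.29  1.77 -0.02  1.06  2.41]
198.460001102675 130.9360274824621
```

View pics/c2.png

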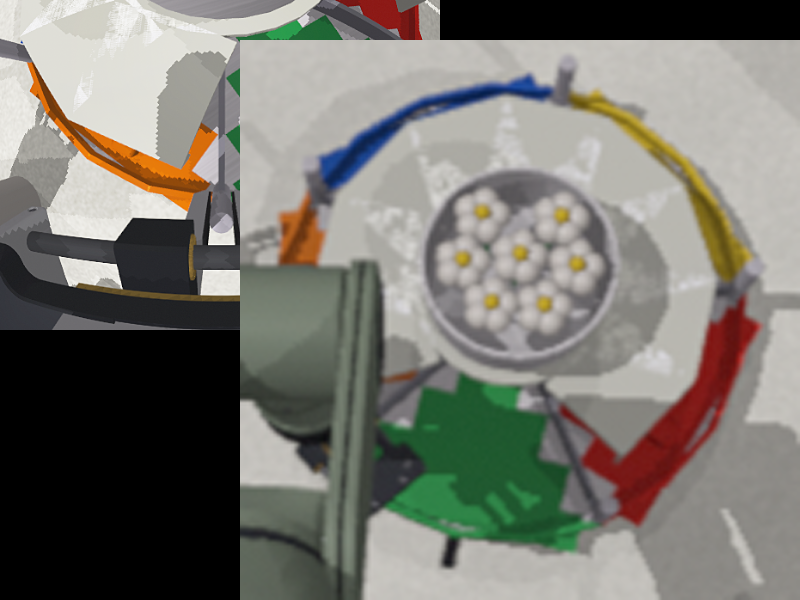

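The green bin is now in the opening. Pins are at crop (567,62), (755,267), (606,508) and (315,163).

```bash
python3 - <<'E'
from h import *
from scipy.optimize import least_squares
P=np.array([pt('t2',u/3.5+211.5,v/3.5+54.5,92)[:2] for u,v in[(327,22),(75,123),(366,468),(515,227)]])
k=np.array([0,1,3,4])
for c0 in (None,[666.4,-85.3]):
  def f(p):
    c=p[:2] if c0 is None else c0
    t=p[2]+k*2*np.pi/5;return (np.c_[c[0]+203*np.cos(t),c[1]+203*np.sin(t)]-P).ravel()
  r=least_squares(f,[666,-85,-.2]);print(r.x,np.degrees(r.x[2])+180,r.fun.round(1))
E
```

```text
[ 6.65932140e+02 -8.58525906e+01 -2.37344723e-01] 166.40114908215776 [-1.  -2.1  0.5  3.7  1.5 -1.3 -1.  -0.3]
[ 6.66000000e+02 -8.50006272e+01 -2.38226568e-01] 166.3506231124356 [-0.5 -1.7  1.1  4.1  1.9 -0.6 -0.7  0.3]
```

Emit:
jog_arm:
  rows:
    - [[0,0,0],[0,0,0]]
    - [[0,0,0],[0,0,0]]
    - [[0,0,0],[0,0,0]]
    - [[0,0,0],[0,0,0]]
    - [[0,0,0],[0,0,0]]
  claw: -1

```text
t: 7.3
position: [536.9, 65.0, 61.0]
ee_rot: [[-0.756, -0.654, 0.02], [-0.655, 0.756, -0.02], [-0.002, -0.029, -1.0]]
contact_force: [0.7, 0.2, -0.3]
grip_width: 0.558
```

Emit:
jog_arm:
  rows:
    - [[0,0,0.02],[0,0,0]]
    - [[0,0,0.05],[0,0,0]]
    - [[0,0,0.09],[0,0,0]]
    - [[0,0,0.13],[0,0,6]]
    - [[-0.01,0.015,0.14],[0,0,12]]

```text
t: 7.8
position: [531.1, 79.0, 206.9]
ee_rot: [[-0.601, -0.798, 0.035], [-0.799, 0.601, -0.016], [-0.008, -0.038, -0.999]]
contact_force: [0.5, 0.7, 1.1]
grip_width: 0.979
```

Emit:
jog_arm:
  rows:
    - [[-0.015,0.02,0],[0,0,8]]
    - [[-0.03,0.04,0],[0,0,16]]
    - [[-0.045,0.06,0],[0,0,24]]
    - [[-0.06,0.08,0],[0,0,32]]
    - [[-0.075,0.1,0],[0,0,40]]

```text
t: 8.3
position: [455.3, 179.7, 206.9]
ee_rot: [[0.059, -0.998, 0.037], [-0.998, -0.058, 0.01], [-0.008, -0.038, -0.999]]
contact_force: [0.8, -0.7, 0.2]
grip_width: 0.999
```

Emit:
jog_arm:
  rows:
    - [[-0.015,0.02,0],[0,0,8]]
    - [[-0.03,0.04,0],[0,0,16]]
    - [[-0.045,0.06,0],[0,0,24]]
    - [[-0.06,0.08,0],[0,0,32]]
    - [[-0.06,0.085,0],[0,0,37]]

```text
t: 8.8
position: [393.4, 266.2, 206.9]
ee_rot: [[0.653, -0.757, 0.023], [-0.757, -0.652, 0.031], [-0.009, -0.038, -0.999]]
contact_force: [0.0, 0.3, 0.1]
grip_width: 0.999
```

```bash
python3 - <<'E'
from h import *
st();c=snap('wrist','w3');a=snap('top','t3')
cv2.imwrite('pics/w3b.png',cv2.resize(c['image'][:,:,::-1],(800,600),interpolation=cv2.INTER_CUBIC))
E
```

```text
8.8 [393.4 266.2 206.9] yaw -49.23 z [ 0.023  0.031 -0.999] F [0.  0.3 0.1] w 0.999 q [ 0.4  -0.04  1.8   0.02  1.34  1.25]
```

View pics/w3b.png

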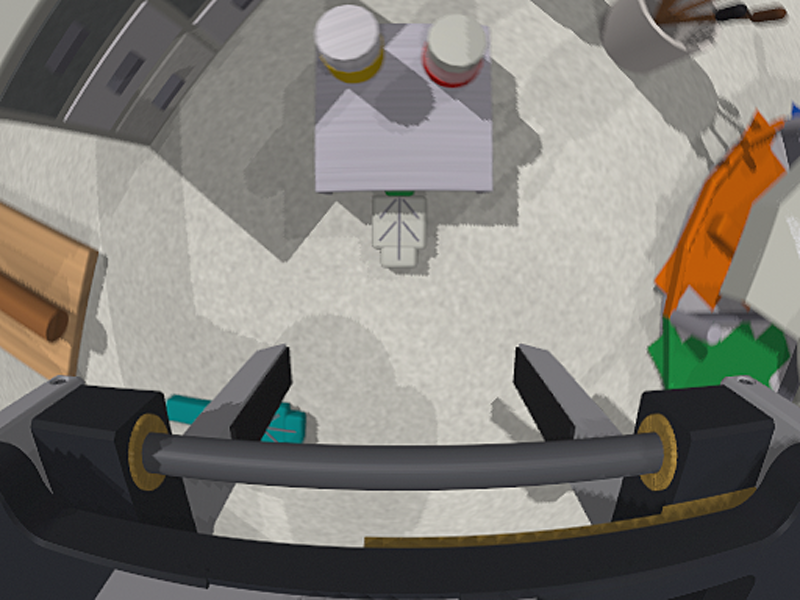

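The wrist view shows the green paddle's head with its neck at (400,197), tip at (399,266), and sides at x 372 and 426. The riser's front edge is at row 190. The turquoise look-alike is at (240,420), behind the hand.

```bash
python3 - <<'E'
from h import *
g=lambda u,v,z:pt('w3',u/1.5625-.2,v/1.5625-.2,z,True)
for n,q in dict(neck=(400,197,18),tip=(399,266,9),wl=(372,247,18),wr=(425,248,18),rl=(316,190,50),rr=(491,190,50),tq=(310,425,18),tq2=(170,400,18)).items(): print(n,g(*q))
d=g(399,266,9)-g(400,197,18);print(np.hypot(d[0],d[1]),np.degrees(np.arctan2(d[1],d[0])))
d=g(491,190,50)-g(316,190,50);print(np.hypot(d[0],d[1]),np.degrees(np.arctan2(d[1],d[0])))
E
```

```text
neck [447.3 317.6  18. ]
tip [403.9 281.4   9. ]
wl [402.4 308.4  18. ]
wr [429.5 275.8  18. ]
rl [411.2 367.2  50. ]
rr [494.9 270.3  50. ]
tq [245.  249.8  18. ]
tq2 [167.2 366.2  18. ]
56.51548460377922 -140.1684679763383
128.04413301670635 -49.180298104695346
```

Emit:
jog_arm:
  rows:
    - [[0.008,0.008,-0.02],[-0.5,0.4,-0.3]]
    - [[0.016,0.016,-0.05],[-1,0.8,-0.6]]
    - [[0.024,0.024,-0.085],[-1.8,1.3,-1]]
    - [[0.031,0.032,-0.12],[-1.8,1.3,-1]]
    - [[0.031,0.0325,-0.14],[-1.8,1.3,-1]]

```text
t: 9.4
position: [425.4, 297.3, 64.2]
ee_rot: [[0.633, -0.774, -0.002], [-0.774, -0.633, -0.002], [0.001, 0.003, -1.0]]
contact_force: [0.4, 0.5, 0.6]
grip_width: 1.002
```

```bash
python3 - <<'E'
from h import *
st()
E
```

```text
9.4 [425.4 297.3  64.2] yaw -50.7 z [-0.002 -0.002 -1.   ] F [0.4 0.5 0.6] w 1.002 q [ 0.44  0.26  1.8  -0.    1.09  1.33]
```

Emit:
jog_arm:
  rows:
    - [[-0.001,0.001,-0.02],[0,0,0.5]]
    - [[-0.001,0.001,-0.04],[0,0,0.5]]
    - [[-0.001,0.001,-0.052],[0,0,0.5]]
    - [[-0.001,0.001,-0.058],[0,0,0.5]]
    - [[-0.001,0.001,-0.058],[0,0,0.5]]

```text
t: 9.9
position: [424.2, 297.9, 5.7]
ee_rot: [[0.639, -0.769, -0.002], [-0.769, -0.639, -0.003], [0.001, 0.004, -1.0]]
contact_force: [-0.2, 0.8, -0.1]
grip_width: 1.001
```

Emit:
jog_arm:
  rows:
    - [[0,0,0],[0,0,0]]
    - [[0,0,0],[0,0,0]]
    - [[0,0,0],[0,0,0]]
    - [[0,0,0],[0,0,0]]
    - [[0,0,0],[0,0,0]]
  claw: 1
  squeeze: 25

```text
t: 10.4
position: [424.5, 298.0, 6.1]
ee_rot: [[0.639, -0.769, -0.002], [-0.769, -0.639, -0.003], [0.001, 0.003, -1.0]]
contact_force: [-0.6, -0.0, 0.2]
grip_width: 0.608
```

Emit:
jog_arm:
  rows:
    - [[0,0,0],[0,0,0]]
    - [[0,0,0],[0,0,0]]
    - [[0,0,0],[0,0,0]]
    - [[0,0,0],[0,0,0]]
    - [[0,0,0],[0,0,0]]

```text
t: 10.9
position: [424.5, 298.1, 6.2]
ee_rot: [[0.639, -0.769, -0.002], [-0.769, -0.639, -0.003], [0.001, 0.003, -1.0]]
contact_force: [-1.5, 0.2, 1.7]
grip_width: 0.468
```

The head is gripped (44 mm). Next I'll draw it straight out.

Emit:
jog_arm:
  rows:
    - [[-0.01,-0.0083,0.004],[0,0,0]]
    - [[-0.025,-0.021,0.006],[0,0,0]]
    - [[-0.042,-0.035,0.006],[0,0,0]]
    - [[-0.06,-0.05,0.006],[0,0,0]]
    - [[-0.077,-0.064,0.006],[0,0,0]]

```text
t: 11.4
position: [346.1, 233.2, 11.7]
ee_rot: [[0.639, -0.769, -0.003], [-0.769, -0.639, -0.003], [0.001, 0.004, -1.0]]
contact_force: [-0.1, -0.2, -1.4]
grip_width: 0.463
```

```bash
python3 - <<'E'
from h import *
st()
E
```

```text
11.4 [346.1 233.2  11.7] yaw -50.26 z [-0.003 -0.003 -1.   ] F [-0.1 -0.2 -1.4] w 0.463 q [ 0.39  0.16  2.07 -0.    0.92  1.27]
```

Emit:
jog_arm:
  rows:
    - [[0,0,0.02],[0,0,0]]
    - [[0,-0.005,0.04],[0,0,4]]
    - [[0.005,-0.01,0.06],[0,0,11]]
    - [[0.01,-0.02,0.07],[0,0,19]]
    - [[0.015,-0.03,0.07],[0,0,27]]

```text
t: 11.9
position: [362.5, 203.4, 83.2]
ee_rot: [[0.921, -0.389, 0.002], [-0.389, -0.921, -0.003], [0.003, 0.002, -1.0]]
contact_force: [0.5, -0.3, -2.3]
grip_width: 0.469
```

Emit:
jog_arm:
  rows:
    - [[0.007,-0.008,0],[0,0,8]]
    - [[0.014,-0.016,0],[0,0,16]]
    - [[0.021,-0.024,0],[0,0,24]]
    - [[0.028,-0.032,0],[0,0,32]]
    - [[0.035,-0.04,0],[0,0,40]]

```text
t: 12.4
position: [397.3, 162.9, 82.8]
ee_rot: [[0.954, 0.299, 0.003], [0.299, -0.954, -0.001], [0.002, 0.002, -1.0]]
contact_force: [-0.0, -0.1, -1.6]
grip_width: 0.465
```

Emit:
jog_arm:
  rows:
    - [[0.007,-0.008,0],[0,0,8]]
    - [[0.014,-0.016,0],[0,0,16]]
    - [[0.021,-0.024,0],[0,0,24]]
    - [[0.028,-0.032,0],[0,0,32]]
    - [[0.035,-0.04,0],[0,0,40]]

```text
t: 12.9
position: [432.0, 122.4, 82.3]
ee_rot: [[0.534, 0.846, 0.002], [0.846, -0.534, 0.001], [0.002, 0.001, -1.0]]
contact_force: [0.5, -0.4, -1.8]
grip_width: 0.462
```

```bash
python3 - <<'E'
from h import *
st()
E
```

```text
12.9 [432.  122.4  82.3] yaw 57.75 z [ 0.002  0.001 -1.   ] F [ 0.5 -0.4 -1.8] w 0.462 q [ 0.08  0.08  1.96  0.    1.09 -0.93]
```

Emit:
jog_arm:
  rows:
    - [[0.004,0,-0.01],[0,0,7]]
    - [[0.008,-0.002,-0.03],[0,0,14]]
    - [[0.01,-0.002,-0.05],[0,0,19]]
    - [[0.01,-0.002,-0.065],[0,0,19]]
    - [[0.01,-0.002,-0.07],[0,0,19]]

```text
t: 13.4
position: [440.0, 120.1, 10.3]
ee_rot: [[0.229, 0.973, -0.003], [0.973, -0.229, 0.001], [0.0, -0.003, -1.0]]
contact_force: [-0.1, -0.4, -1.4]
grip_width: 0.462
```

```bash
python3 - <<'E'
from h import *
st()
E
```

```text
13.4 [440.  120.1  10.3] yaw 76.74 z [-0.003  0.001 -1.   ] F [-0.1 -0.4 -1.4] w 0.462 q [ 0.08  0.23  1.98  0.    0.93 -1.26]
```

Next I'll lower the last 4 mm, release, lift and look.

Emit:
jog_arm:
  rows:
    - [[0,0,-0.002],[0,0,0]]
    - [[0,0,-0.004],[0,0,0]]
    - [[0,0,-0.004],[0,0,0]]
    - [[0,0,-0.004],[0,0,0]]
    - [[0,0,-0.004],[0,0,0]]

```text
t: 13.9
position: [440.6, 120.2, 6.9]
ee_rot: [[0.229, 0.973, -0.001], [0.973, -0.229, 0.001], [0.001, -0.001, -1.0]]
contact_force: [0.2, 0.7, -0.6]
grip_width: 0.462
```

Emit:
jog_arm:
  rows:
    - [[0,0,0],[0,0,0]]
    - [[0,0,0],[0,0,0]]
    - [[0,0,0],[0,0,0]]
    - [[0,0,0],[0,0,0]]
    - [[0,0,0],[0,0,0]]
  claw: -1

```text
t: 14.4
position: [440.6, 120.2, 6.9]
ee_rot: [[0.229, 0.973, -0.001], [0.973, -0.229, 0.001], [0.001, -0.001, -1.0]]
contact_force: [0.7, 0.3, -0.8]
grip_width: 0.854
```

Emit:
jog_arm:
  rows:
    - [[0,0,0.01],[0,0,0]]
    - [[0,0,0.04],[0,0,0]]
    - [[0,0,0.08],[0,0,0]]
    - [[-0.02,0,0.12],[0,0,0]]
    - [[-0.05,0,0.15],[0,0,0]]

```text
t: 14.9
position: [392.5, 120.2, 160.6]
ee_rot: [[0.23, 0.973, 0.004], [0.973, -0.23, 0.002], [0.002, 0.003, -1.0]]
contact_force: [0.4, -0.4, 0.2]
grip_width: 1.003
```

Emit:
jog_arm:
  rows:
    - [[-0.03,0.008,0.01],[0,0,0]]
    - [[-0.05,0.015,0.02],[0,0,0]]
    - [[-0.05,0.015,0.02],[0,0,0]]
    - [[-0.05,0.015,0.02],[0,0,0]]
    - [[-0.05,0.015,0.02],[0,0,0]]

```text
t: 15.4
position: [342.9, 135.0, 180.4]
ee_rot: [[0.23, 0.973, 0.004], [0.973, -0.23, 0.001], [0.002, 0.003, -1.0]]
contact_force: [0.8, 0.0, 0.5]
grip_width: 1.0
```

```bash
python3 - <<'E'
from h import *
st();c=snap('wrist','w4');a=snap('top','t4')
cv2.imwrite('pics/w4b.png',cv2.resize(c['image'][:,:,::-1],(800,600),interpolation=cv2.INTER_CUBIC))
E
```

```text
15.4 [342.9 135.  180.4] yaw 76.69 z [ 0.004  0.001 -1.   ] F [0.8 0.  0.5] w 1.0 q [ 0.14 -0.24  2.04  0.    1.34 -1.2 ]
```

View pics/w4b.png

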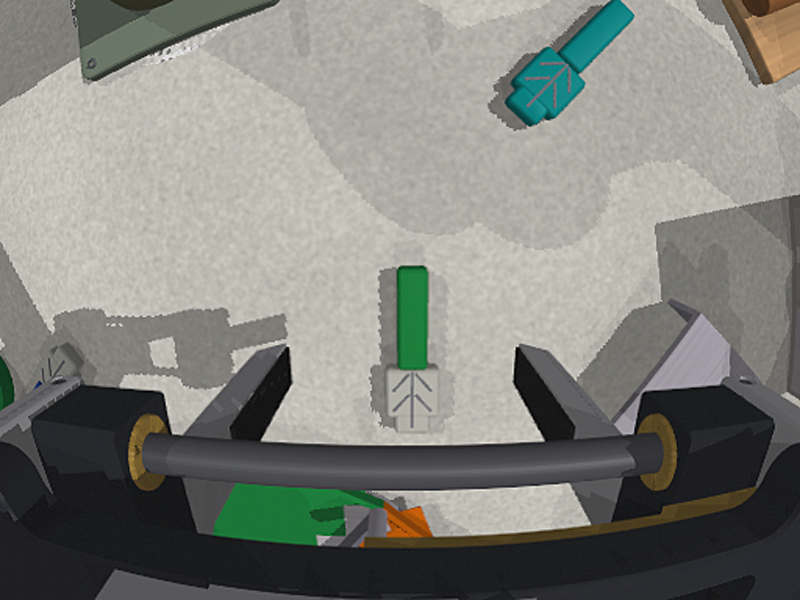

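The paddle lies flat on the table with its tail at (412,267), neck at (412,368) and tip at about (411,432). It points towards the sorter.

```bash
python3 - <<'E'
from h import *
g=lambda u,v,z:pt('w4',u/1.5625-.2,v/1.5625-.2,z,True)
t=g(412,268,20);n=g(412,368,20);p=g(411,428,18);print(t,n,p);d=p-t;print(np.hypot(d[0],d[1]),np.degrees(np.arctan2(d[1],d[0])))
a=cv2.imread('pics/t4.png');cv2.imwrite('pics/c4.png',cv2.resize(a[55:215,212:372],(600,600),interpolation=cv2.INTER_CUBIC))
E
```

```text
[330.8 146.   20. ] [408.  128.2  20. ] [461.5 115.2  18. ]
134.2800431933204 -13.260065615512307
```

View pics/c4.png

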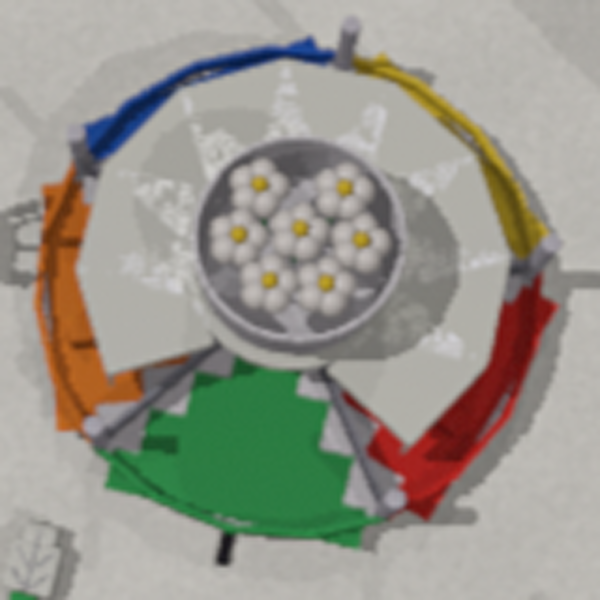

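The pins are clear: (349,24), (77,134), (91,428), (395,498) and (548,243). The dash is centred at (225.5,549).

```bash
python3 - <<'E'
from h import *
from scipy.optimize import least_squares
G=lambda u,v,z:pt('t4',u/3.75+211.5,v/3.75+54.5,z)[:2]
P=np.array([G(*q,92) for q in[(349,24),(77,134),(91,428),(395,498),(548,243)]])
def f(p):
    t=p[2]+np.arange(5)*2*np.pi/5;return (np.c_[p[0]+203*np.cos(t),p[1]+203*np.sin(t)]-P).ravel()
r=least_squares(f,[666,-85,-.2]);print(r.x,np.degrees(r.x[2])+180,r.fun.round(1))
m=(P[2]+P[3])/2;print('front pins',P[2],P[3],'chord-normal',np.degrees(np.arctan2(*(P[2]-P[3])[::-1]))+90)
for q in[(225.5,549),(230,535),(221,563)]:
    D=G(*q,0);d=D-r.x[:2];print(D,np.degrees(np.arctan2(d[1],d[0])))
E
```

```text
[ 6.65500000e+02 -8.48000000e+01 -2.28363879e-01] 166.91571355465163 [-0.7 -0.4  0.4  3.1  1.  -1.  -1.   0.3  0.2 -2. ]
front pins [531.5  69.6] [ 479.5 -164.1] chord-normal 167.4556178483798
[449.2 -37.2] 167.58904425834405
[461.  -40.9] 167.88419728971093
[437.5 -33.6] 167.34353758942373
```

The wheel is square to within about 0.5° (166.9° against 167.1–167.6° for the dash). I'll grip the handle at about (366,138).

Emit:
jog_arm:
  rows:
    - [[0.01,0.001,-0.03],[0,0,0]]
    - [[0.02,0.003,-0.07],[0,0,0]]
    - [[0.023,0.003,-0.11],[0,0,0]]
    - [[0.023,0.003,-0.135],[0,0,0]]
    - [[0.023,0.003,-0.14],[0,0,0]]

```text
t: 16.0
position: [362.4, 137.1, 36.4]
ee_rot: [[0.231, 0.973, -0.006], [0.973, -0.231, -0.0], [-0.002, -0.006, -1.0]]
contact_force: [-0.5, 0.8, 0.3]
grip_width: 0.999
```

```bash
python3 - <<'E'
from h import *
st()
E
```

```text
16.0 [362.4 137.1  36.4] yaw 76.63 z [-0.006 -0.    -1.   ] F [-0.5  0.8  0.3] w 0.999 q [ 0.14  0.04  2.12  0.    0.98 -1.2 ]
```

Emit:
jog_arm:
  rows:
    - [[0.003,0.001,-0.012],[0,0,0]]
    - [[0.003,0.001,-0.024],[0,0,0]]
    - [[0.003,0.001,-0.03],[0,0,0]]
    - [[0.003,0.001,-0.03],[0,0,0]]
    - [[0.003,0.001,-0.03],[0,0,0]]

```text
t: 16.5
position: [366.2, 138.2, 7.0]
ee_rot: [[0.231, 0.973, -0.005], [0.973, -0.231, 0.0], [-0.001, -0.005, -1.0]]
contact_force: [-0.4, -0.3, 0.6]
grip_width: 1.002
```

Emit:
jog_arm:
  rows:
    - [[0,0,0],[0,0,0]]
    - [[0,0,0],[0,0,0]]
    - [[0,0,0],[0,0,0]]
    - [[0,0,0],[0,0,0]]
    - [[0,0,0],[0,0,0]]
  claw: 1
  squeeze: 30

```text
t: 17.0
position: [366.2, 138.2, 7.1]
ee_rot: [[0.231, 0.973, -0.005], [0.973, -0.231, 0.0], [-0.001, -0.005, -1.0]]
contact_force: [0.5, -0.1, -0.1]
grip_width: 0.61
```

Emit:
jog_arm:
  rows:
    - [[0,0,0],[0,0,0]]
    - [[0,0,0],[0,0,0]]
    - [[0,0,0],[0,0,0]]
    - [[0,0,0],[0,0,0]]
    - [[0,0,0],[0,0,0]]

```text
t: 17.5
position: [366.2, 138.2, 7.1]
ee_rot: [[0.231, 0.973, -0.005], [0.973, -0.231, 0.0], [-0.001, -0.005, -1.0]]
contact_force: [0.9, -0.3, -0.7]
grip_width: 0.254
```

Emit:
jog_arm:
  rows:
    - [[0,0,0],[0,0,0]]
    - [[0,0,0],[0,0,0]]
    - [[0,0,0],[0,0,0]]
    - [[0,0,0],[0,0,0]]
    - [[0,0,0],[0,0,0]]

```text
t: 18.0
position: [366.2, 138.2, 7.1]
ee_rot: [[0.231, 0.973, -0.005], [0.973, -0.231, 0.0], [-0.001, -0.005, -1.0]]
contact_force: [0.3, 0.2, 0.6]
grip_width: 0.254
```

```bash
python3 - <<'E'
from h import *
st()
E
```

```text
18.0 [366.2 138.2   7.1] yaw 76.62 z [-0.005  0.    -1.   ] F [0.3 0.2 0.6] w 0.254 q [ 0.14  0.12  2.13  0.    0.9  -1.2 ]
```

Emit:
jog_arm:
  rows:
    - [[0,0,0.02],[0,0,0]]
    - [[0,0,0.05],[0,0,0]]
    - [[0,0,0.085],[0,0,0]]
    - [[0,0,0.11],[0,0,0]]
    - [[0,-0.02,0.118],[0,0,0]]

```text
t: 18.5
position: [368.3, 119.3, 128.0]
ee_rot: [[0.229, 0.974, 0.0], [0.974, -0.229, 0.001], [0.002, 0.0, -1.0]]
contact_force: [0.4, -0.5, -0.9]
grip_width: 0.252
```

Emit:
jog_arm:
  rows:
    - [[0.01,-0.02,0],[0,0,0]]
    - [[0.02,-0.045,0],[0,0,0]]
    - [[0.035,-0.07,0],[0,0,0]]
    - [[0.05,-0.095,0],[0,0,0]]
    - [[0.065,-0.12,0],[0,0,0]]

```text
t: 19.0
position: [433.2, -1.7, 127.6]
ee_rot: [[0.229, 0.973, -0.0], [0.973, -0.229, 0.002], [0.002, -0.001, -1.0]]
contact_force: [0.8, -0.3, -1.1]
grip_width: 0.252
```

```bash
python3 - <<'E'
from h import *
st()
E
```

```text
19.0 [433.2  -1.7 127.6] yaw 76.77 z [-0.     0.002 -1.   ] F [ 0.8 -0.3 -1.1] w 0.252 q [-0.21 -0.02  1.96  0.    1.2  -1.55]
```

Emit:
jog_arm:
  rows:
    - [[0.01,-0.012,0],[0,0,0]]
    - [[0.022,-0.026,0],[0,0,0.3]]
    - [[0.034,-0.038,-0.005],[0,0,0.3]]
    - [[0.034,-0.038,-0.02],[0,0,0.3]]
    - [[0.034,-0.038,-0.03],[0,0,0.3]]

```text
t: 19.5
position: [467.0, -39.5, 96.5]
ee_rot: [[0.223, 0.975, -0.002], [0.975, -0.223, 0.002], [0.002, -0.002, -1.0]]
contact_force: [0.1, 0.1, -1.4]
grip_width: 0.254
```

```bash
python3 - <<'E'
from h import *
st();c=snap('wrist','w5');s=snap('side','s5')['image']
o=np.zeros((600,800,3),np.uint8);o[:300,:400]=cv2.resize(c['image'],(400,300));o[200:600,300:800]=cv2.resize(s[120:240,130:280],(500,400),interpolation=cv2.INTER_CUBIC)
cv2.imwrite('pics/c5.png',o[:,:,::-1])
E
```

```text
19.5 [467.  -39.5  96.5] yaw 77.09 z [-0.002  0.002 -1.   ] F [ 0.1  0.1 -1.4] w 0.254 q [-0.27  0.11  1.9   0.    1.14 -1.62]
```

View pics/c5.png

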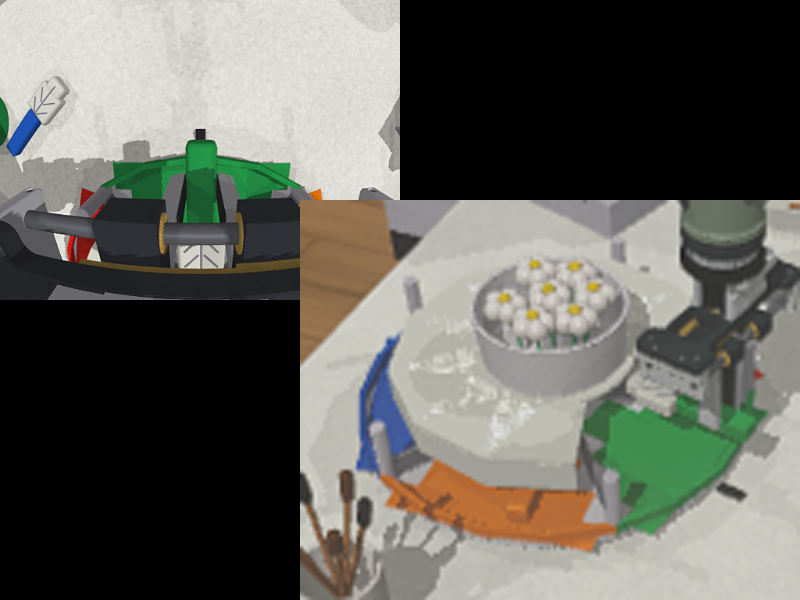

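The wrist view shows the black dash at (200,133), directly under the paddle's tail, so it is aligned with the opening. I'll lower it and slide it in.

Emit:
jog_arm:
  rows:
    - [[0,0,-0.015],[0,0,0]]
    - [[0,0,-0.03],[0,0,0]]
    - [[0,0,-0.042],[0,0,0]]
    - [[0,0,-0.046],[0,0,0]]
    - [[0,0,-0.046],[0,0,0]]

```text
t: 20.1
position: [464.7, -38.4, 49.1]
ee_rot: [[0.223, 0.975, -0.007], [0.975, -0.223, 0.004], [0.002, -0.007, -1.0]]
contact_force: [-0.6, -0.2, -1.1]
grip_width: 0.251
```

Emit:
jog_arm:
  rows:
    - [[0.01,-0.0023,0],[0,0,0]]
    - [[0.022,-0.005,0],[0,0,0]]
    - [[0.034,-0.0078,0],[0,0,0]]
    - [[0.046,-0.0105,0],[0,0,0]]
    - [[0.052,-0.012,0],[0,0,0]]

```text
t: 20.6
position: [518.9, -51.0, 49.6]
ee_rot: [[0.223, 0.975, -0.005], [0.975, -0.223, 0.003], [0.002, -0.005, -1.0]]
contact_force: [-0.6, -1.1, -1.7]
grip_width: 0.251
```

```bash
python3 - <<'E'
from h import *
st()
E
```

```text
20.6 [518.9 -51.   49.6] yaw 77.13 z [-0.005  0.003 -1.   ] F [-0.6 -1.1 -1.7] w 0.251 q [-0.27  0.28  1.8   0.    1.06 -1.61]
```

Now the last 6 mm inwards and down to the floor (z about 27).

Emit:
jog_arm:
  rows:
    - [[0.003,-0.0007,-0.005],[0,0,0]]
    - [[0.006,-0.0014,-0.01],[0,0,0]]
    - [[0.006,-0.0014,-0.015],[0,0,0]]
    - [[0.006,-0.0014,-0.019],[0,0,0]]
    - [[0.006,-0.0014,-0.019],[0,0,0]]

```text
t: 21.1
position: [523.5, -52.1, 29.4]
ee_rot: [[0.223, 0.975, -0.007], [0.975, -0.223, 0.004], [0.002, -0.008, -1.0]]
contact_force: [-0.2, 0.5, -1.4]
grip_width: 0.255
```

```bash
python3 - <<'E'
from h import *
st()
E
```

```text
21.1 [523.5 -52.1  29.4] yaw 77.13 z [-0.007  0.004 -1.   ] F [-0.2  0.5 -1.4] w 0.255 q [-0.26  0.33  1.8   0.    1.03 -1.61]
```

Emit:
jog_arm:
  rows:
    - [[0.001,0,-0.001],[0,0,0]]
    - [[0.001,0,-0.002],[0,0,0]]
    - [[0.001,0,-0.002],[0,0,0]]
    - [[0.001,0,-0.002],[0,0,0]]
    - [[0.001,0,-0.002],[0,0,0]]

```text
t: 21.6
position: [524.7, -52.1, 27.6]
ee_rot: [[0.223, 0.975, -0.007], [0.975, -0.223, 0.004], [0.002, -0.008, -1.0]]
contact_force: [-0.1, 0.4, -0.3]
grip_width: 0.25
```

Emit:
jog_arm:
  rows:
    - [[0,0,0],[0,0,0]]
    - [[0,0,0],[0,0,0]]
    - [[0,0,0],[0,0,0]]
    - [[0,0,0],[0,0,0]]
    - [[0,0,0],[0,0,0]]
  claw: -0.1

```text
t: 22.1
position: [524.7, -52.1, 27.7]
ee_rot: [[0.223, 0.975, -0.007], [0.975, -0.223, 0.004], [0.002, -0.007, -1.0]]
contact_force: [-0.2, 0.3, -0.2]
grip_width: 0.548
```

Emit:
jog_arm:
  rows:
    - [[0,0,0.005],[0,0,0]]
    - [[-0.003,0.001,0.03],[0,0,0]]
    - [[-0.01,0.002,0.07],[0,0,0]]
    - [[-0.04,0.009,0.11],[0,0,0]]
    - [[-0.08,0.018,0.15],[0,0,0]]

```text
t: 22.6
position: [450.6, -35.6, 174.7]
ee_rot: [[0.223, 0.975, -0.004], [0.975, -0.223, 0.003], [0.002, -0.005, -1.0]]
contact_force: [0.3, 0.8, 0.7]
grip_width: 0.552
```

Emit:
jog_arm:
  rows:
    - [[-0.03,0.03,0.02],[0,0,0]]
    - [[-0.05,0.07,0.04],[0,0,0]]
    - [[-0.06,0.11,0.05],[0,0,0]]
    - [[-0.06,0.15,0.05],[0,0,0]]
    - [[-0.06,0.19,0.05],[0,0,0]]

```text
t: 23.1
position: [390.5, 155.9, 226.2]
ee_rot: [[0.223, 0.975, -0.001], [0.975, -0.223, 0.004], [0.003, -0.002, -1.0]]
contact_force: [0.6, -0.4, -0.3]
grip_width: 0.55
```

```bash
python3 - <<'E'
from h import *
st();a=snap('top','t6')['image'];s=snap('side','s6')['image']
o=np.zeros((600,800,3),np.uint8);o[:480,:480]=cv2.resize(a[55:215,212:372],(480,480),interpolation=cv2.INTER_CUBIC);o[300:600,480:800]=cv2.resize(s[140:240,180:287],(320,300),interpolation=cv2.INTER_CUBIC)
o[:240,480:]=cv2.resize(a,(320,240))
cv2.imwrite('pics/c6.png',o[:,:,::-1])
E
```

```text
23.1 [390.5 155.9 226.2] yaw 77.11 z [-0.001  0.004 -1.   ] F [ 0.6 -0.4 -0.3] w 0.55 q [ 0.17 -0.15  1.87  0.    1.43 -1.18]
```

View pics/c6.png

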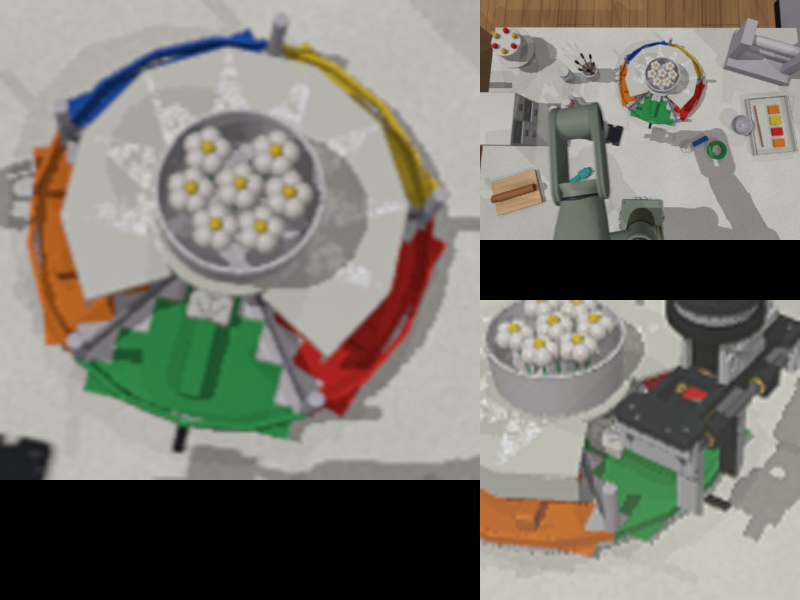

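The paddle lies in the green bin with its head going under the overhang. The tail is at (194,393) and the neck at about (210,318). Pins are at (279,19), (62,107), (73,342), (316,398) and (438,195), and the dash is at (180,438).

```bash
python3 - <<'E'
from h import *
from scipy.optimize import least_squares
G=lambda u,v,z:pt('t6',u/3+211.5,v/3+54.5,z)[:2]
P=np.array([G(*q,92) for q in[(279,19),(62,107),(73,342),(316,398),(438,195)]])
def f(p):
    t=p[2]+np.arange(5)*2*np.pi/5;return (np.c_[p[0]+203*np.cos(t),p[1]+203*np.sin(t)]-P).ravel()
r=least_squares(f,[666,-85,-.2]);c=r.x[:2];print(r.x,'wheel mid',np.degrees(r.x[2])+180)
for n,q in dict(dash=(180,438,0),tail=(194,390,40),neck=(209,318,40)).items():
    d=G(*q)-c;print(n,G(*q),np.hypot(*d),np.degrees(np.arctan2(d[1],d[0])))
E
```

```text
[ 6.65620000e+02 -8.47600000e+01 -2.29087083e-01] wheel mid 166.87427701754723
dash [450.5 -36.8] 220.40139745505195 167.43171685568413
tail [494.7 -49.5] 174.51909351143067 168.3436674842251
neck [569.  -64.3] 98.76252325675034 168.04381637469635
```

The tail is at radius about 178 and the tip at about 41, clear of the hub. The wheel is still square, so I'm handing in.

```bash
python3 -c "
from bench import robot
print(robot.hand_in())"
```

```text
the job is handed in; nothing more can be done
None
```

The green bin is in the opening and the green-handled paddle is put away in it. The job was handed in at about 23 s of the 72 s; `hand_in` gives no verdict.

**What I did:**
1. I pinched a turning pin and turned the wheel about 135° clockwise until the green bin faced the opening, then let go.
2. I drew the paddle out from under the riser by its head, put it down on free table and took it again by the handle.
3. I slid it into the bin head first, lowered it to the floor, released it and moved the arm clear.

**Last checks:**
- **Wheel:** its middle line measured 166.9° against 167.1–167.6° for the opening mark, so it is about 0.2–0.7° off. That is about what the pictures can resolve. The angle was the same before and after the paddle went in.
- **Paddle:** its tip is at a radius of about 41 mm, under the overhang and clear of the hub. The tail is at about 178 mm, inside the rim lip. The paddle lies within about 1.5° of the bin's middle line.
- **Lying flat:** I judged this from the release height, about 0.5 mm above the expected floor height, and not from a close picture.
- **Forces:** the largest reading at the wrist after any move was about 14 N, while turning the wheel.
- **Other items:** I touched nothing else on purpose. The final top view shows the bystanders that are in sight where they were. The arm hides most of the riser and its tins there, so I did not recheck those.

One small disagreement remains: the top and wrist cameras put the wheel's axis 3–4 mm apart. I used a value in between.

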